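Put the removed battery packs away in the crank-down bench vault

TASK

Stow every battery pack in the bench vault: pull up the hatch's spring plunger knob and slide the hatch fully open, then slide all the packs (without lifting them) along the deck until they lie wholly on the lift floor. Once all are on it, wind the crank clockwise all the way so that the floor goes fully down with the packs, then slide the hatch fully shut so that its plunger drops in and locks. Leave the other things lying about undisturbed.

Things in the scene. Friction and masses are not known exactly. Their poses are not given: they have to be found in the camera images.
- vault: the battery vault: a low grey steel box fixed to the bench, 400 (x) x 740 (y) x 85 mm high. Origin: centre of its underside; x points away from the robot, y to the robot's left, z up. Its flat top is the deck, at z = 85 mm. Bare-steel loading deck at the -y end (y -370 to -105 mm) with a 10 mm high rim along its three outer sides and no step towards the well; the packs start there. A rectangular well with a lift floor in the middle; the crank at the +y end.
- well (a point): centre of the well's mouth at deck level; axes as the vault. The well is 140 (x) x 230 mm (y) and is 60 mm deep once its floor is wound down; its walls are plumb.
- lift_floor (a point): centre of the top face of the lift floor, an aluminium plate 136 (x) x 226 mm (y) that fills the well; axes as the vault. It starts flush with the deck (0.5 mm lower), so packs slide straight onto it from the -y side. Three packs fit side by side with their lengths along x; a pack that overhangs the edge of the floor would catch on the deck as the floor goes down.
- hatch (a joint): position of the sliding hatch, m: 0 shut (over the well), 0.19 fully open (slid away from the robot along the vault's +x, well uncovered). A white plate 194 (x) x 250 mm (y), its top 7 mm above the deck; slides stiffly (about 2 N), stays where left.
- plunger (a joint): lift of the hatch's spring index plunger, m: 0 down (its rest), 0.013 fully up. Needs about 5 N to start and 10 N at the top; springs down when released. With the hatch shut and the plunger down the pin locks the hatch; raise it 8 mm or more to free it, and slide the hatch by the same knob. The pin must be held raised again over the last 30 mm when shutting (it rides over a keeper); away from there it may be up or down.
- knob (a point): middle of the plunger's black round knob (30 mm diameter, 26 mm high), upright on the hatch's front edge on the vault's centre line of the well; at rest this point is 36 mm above the deck, and the knob's underside 22 mm above it. It travels with the hatch and the plunger.
- crank (a joint): turn of the hand crank, rad: 0 lift floor up, 12.57 (two full turns, an end stop) lift floor fully down (60 mm). Grows clockwise seen from above. Turns with about 4 N at the grip and stays where left.
- crank_axis (a point): point on the crank's upright axis, 62 mm above the deck; axes as the vault.
- crank_grip (a point): the crank's grip, a flat black upright paddle fixed on the crank arm 55 mm from the axis: 30 mm along the arm x 14 mm thick x 46 mm high (39 to 85 mm above the deck); this point lies on its middle, 66 mm above the deck; x points outward from the axis, z up. It does not swivel on the arm, so a hand that holds it must turn with it. The steel arm under it is 24 mm wide, its top 39 mm above the deck.
- pack0: battery pack, dark blue-grey flat box 100 x 54 x 26 mm with two paper bands and a black grip rib (60 long x 12 thick x 26 mm high, running along the pack's x) centred on its top, so 52 mm high in all; 0.25 to 0.5 kg; may be absent. Origin: centre of its underside; x along its length, z up. All packs are alike.
- pack1: battery pack, dark blue-grey flat box 100 x 54 x 26 mm with two paper bands and a black grip rib (60 long x 12 thick x 26 mm high, running along the pack's x) centred on its top, so 52 mm high in all; 0.25 to 0.5 kg; may be absent. Origin: centre of its underside; x along its length, z up. All packs are alike.
- pack2: battery pack, dark blue-grey flat box 100 x 54 x 26 mm with two paper bands and a black grip rib (60 long x 12 thick x 26 mm high, running along the pack's x) centred on its top, so 52 mm high in all; 0.25 to 0.5 kg; may be absent. Origin: centre of its underside; x along its length, z up. All packs are alike.
- pack3: battery pack, dark blue-grey flat box 100 x 54 x 26 mm with two paper bands and a black grip rib (60 long x 12 thick x 26 mm high, running along the pack's x) centred on its top, so 52 mm high in all; 0.25 to 0.5 kg; may be absent. Origin: centre of its underside; x along its length, z up. All packs are alike.
- castor: bystander, to be left alone: rubber wheel 76 mm diameter, 30 mm high, lying on the vault's back left corner; origin at its underside or middle
- dish: bystander, to be left alone: steel dish 68 mm diameter, 18 mm high, on the vault's back right corner; origin at its underside or middle
- hubwheel: bystander, to be left alone: hub wheel 164 mm diameter, 50 mm high, lying on the bench on the right; origin at its underside or middle
- driver: bystander, to be left alone: screwdriver lying on the bench near the robot, right; origin at its underside or middle
- spanner: bystander, to be left alone: spanner lying on the bench near the robot, left; origin at its underside or middle
- fender: bystander, to be left alone: curved black plastic piece about 130 mm across, 24 mm high, on the bench, right; origin at its underside or middle
- cleaner: bystander, to be left alone: white bottle 64 mm diameter, 170 mm high, standing on the bench, left; origin at its underside or middle
There are look-alikes about, which are no part of the job. Leave any red look-alike of the pack0 alone.

How it is judged:
By the outcome, as a careful person would: the job done as asked, in the order asked, and still so for the second after the job is handed in, with the robot touching nothing.
Of pack0, pack1, pack2, pack3 only 2 to 3 are there at a start; the rules pass over those that are not, and their reading is None.
At some moment in a run one of pack0, pack1, pack2, pack3 may be knocked a few centimetres aside while the robot is not near it.
Once in a run the grip may slacken for a moment while it holds something.
It also fails if it takes over 210 s, if anything falls off the work surface, if the arm or the gripper's body presses on something with over 40 N, if the wrist force passes 120 N, or if a joint passes its speed limit or range.

ROBOT

A 6-joint arm with a two-finger parallel gripper is mounted at the origin on the work surface. World frame = base frame: x ahead of the robot, y to its left, z up, the work surface at z = 0. Lengths are in m, angles in rad, forces in N, time in s.
With the tool pointing down it reaches from about 0.3 to 0.95 m from the base axis. Payload 3.1 kg.
Tool frame: the origin (TCP) lies midway between the tips of the shut fingers; the grasp point (between the pads) lies 19 mm behind it (bot.hold_point_z is the distance from the TCP to the grasp point, in m); x points along the fingers, y is the direction in which the jaws open and shut, and the axes are right-handed (so a half turn about x gives the same grasp; the last joint's range is limited). The gripper opens to 85 mm and grips with 20 to 120 N. Pads are 22 mm wide; open, the fingers measure 114 mm over their backs; the gripper's body (76 mm by 85 mm) begins 54 mm behind the grasp point. The pads swing forward as they close: fully open they stand 13 mm farther back than shut.
Start: joints at [1.208, 0.308, 1.634, -0, 1.2, -0.07], TCP at [0.18, 0.598, 0.231] pointing down, gripper open.
Joint ranges: [-3.06, 3.06], [-0.79, 1.96], [0.05, 2.63], [-1.19, 4.34], [0.05, 2.64], [-2.94, 2.94]. Speed limits (rad/s): [2.79, 2.79, 3.14, 3.14, 3.14, 3.14].

INTERFACE

Orientations are given as [roll, pitch, yaw] about the fixed x, y, z axes, in that order (R = Rz(yaw) Ry(pitch) Rx(roll)).
In Python, from workcell import bot gives the robot as it stands.
- The arm moves only by the tool apply_moves, never from a script. Its argument "rows" is a list that holds one entry, the list of rows, each a list of 7 numbers: the shift along the tool's x, y, z normalised to -1 to 1, where 1 is 0.2 m, then the turn, a rotation vector about the tool's x, y, z normalised to -1 to 1, where 1 is 30 degrees, then the closure, from -1 (fully open) to 1 (shut). In form: [[[dx, dy, dz, rx, ry, rz, hand], ...]]. A call has 1 to 20 rows; each row is the pose to reach, as a shift and turn from the pose commanded when the call began, along the tool's axes at that moment; what a row does not reach only later rows make up. A row lasts 1/10 s, in which the tool goes at most 50 mm and 8.59 degrees, less where a joint would pass 70% of its speed; a pose out of reach is approached as far as the arm can. A call with a number of a shift or a turn outside -1 to 1 is refused whole. A call with a gripper value outside its range is refused whole. The fingers move at their own pace and stop on an object; "force" is the grip in N (left out, the last holds). Time passes only in rows, so rows that repeat a pose let the fingers close. It gives the time, the measured TCP pose, the force and the opening at its end, in the units of the state.
- bot.read_state(): the state, without advancing time (a new reading comes with each control period).
- bot.get_image(name): name is "side" or "top"; returns a dict with "img" (420x560x3 uint8, red, green, blue), "z_map" (420x560 float32, m along the optical axis (not along the pixel's ray), 0 where there is no reading), "fov_y" (degrees; the focal length in pixels is half the picture's height over the tangent of half this angle, whatever the lens; pixels are square), "cx", "cy" (the principal point, pixels), "view" (4x4, takes a point from world to camera coordinates). Camera axes: x right, y up, looking along -z (the intrinsics and any distortion apply to the point x, -y, -z); pixel columns grow to the right and rows downward; lengths in m; the calibration is good to about 2 mm. A picture is of the moment at which its call begins.
- bot.hand_in(): hands the job in, once; it reports no verdict.
The state is a dict: "time": time; "qpos": joint angles; "dq": joint speeds; "joint_efforts": joint torques, N m; "eef_pos": TCP position; "ee_rot": TCP orientation; "ft_force": force on the tool from outside, world axes, zero at the start; "torque": the same for the moment, N m; "gripper_width": finger opening in m.
Only numpy, scipy, OpenCV 4.12 (cv2) and the standard library are available. Lean on these libraries where they do the work, as an engineer would, in place of code of your own. Each camera call takes 0.05 s, during which the arm holds its last target. There are 200 camera calls.

## Working session

There is one attempt and no reset: what is moved stays moved. The work goes in short steps, Python scripts to look and compute and a tool call to move; the robot and the scene stay as the last step left them, time stands still between calls to the robot, and variables do not carry over. Pictures are saved under pics/ and viewed, on a budget of 14 in all, crops included, one or two more only if the job needs it, and the job is handed in when it is done.

Besides the shell and the picture viewer there is one more tool, called after "Request:" as a command line: name --argument value ..., lists and objects as JSON in quotes. apply_moves: Moves the arm, as the interface text tells. Scaled input: -1 to 1 covers 0.2 m each way for a shift and 30 degrees each way for a turn. Its arguments: {"type":"object","properties":{"rows":{"type":"array","items":{"type":"array","items":{"type":"array","items":{"type":"number"}}}},"force":{"type":"number"}},"required":["rows"]}

```bash
ls; mkdir -p pics; cat > h.py <<'E'
import numpy as np, cv2
from workcell import bot
def grab(n):
    d=bot.get_image(n); return d
def save(d,f): cv2.imwrite('pics/'+f, d['img'][:,:,::-1])
def pts(d):
    h,w=d['z_map'].shape; f=h/2/np.tan(np.radians(d['fov_y'])/2)
    v,u=np.mgrid[:h,:w]; z=d['z_map']
    P=np.stack([(u-d['cx'])/f*z,-(v-d['cy'])/f*z,-z,np.ones_like(z)],-1)
    return (P@np.linalg.inv(d['view']).T)[...,:3]
def ray(d,u,v,zw):
    h=d['img'].shape[0]; f=h/2/np.tan(np.radians(d['fov_y'])/2)
    M=np.linalg.inv(d['view']); r=M[:3,:3]@np.array([(u-d['cx'])/f,-(v-d['cy'])/f,-1]); o=M[:3,3]
    return o+r*(zw-o[2])/r[2]
E
python3 - <<'E'
from h import *
print(bot.read_state())
for n in('top','side'):
    d=grab(n); save(d,n+'0.png'); print({k:v for k,v in d.items() if k not in('img','z_map')})
    np.savez('/tmp/'+n+'0.npz',**d)
print([a for a in dir(bot) if a[0]!='_'])
E
```

```text
pics
{'time': 0.0, 'qpos': array([ 1.20828178e+00,  3.09050367e-01,  1.63521277e+00,  2.80309298e-06,
        1.19967826e+00, -6.96969937e-02]), 'dq': array([-0.00018107, -0.0002417 ,  0.00145943, -0.00207257,  0.00033378,
       -0.00127385]), 'joint_efforts': array([-9.21392711e-05, -4.15265930e+01, -2.76652837e+01, -1.74742613e-04,
        1.02913994e-02, -4.46764631e-06]), 'eef_pos': array([0.18013463, 0.59760951, 0.23000633]), 'ee_rot': array([-1.6416045 ,  1.56844758, -1.93442308]), 'ft_force': array([0.82187081, 0.0613797 , 0.22409888]), 'torque': array([ 0.00578789, -0.04236334,  0.02250011]), 'gripper_width': 0.08568108732557113}
{'fov_y': 46.118260332275824, 'cx': 285.40462222616736, 'cy': 208.0143536747836, 'view': array([[-6.44834796e-03, -9.99979123e-01,  4.16327405e-04,
        -1.28606894e-02],
       [ 9.89037242e-01, -6.31636689e-03,  1.47531144e-01,
        -5.27758992e-01],
       [-1.47525434e-01,  1.36309546e-03,  9.89057323e-01,
        -1.68465200e+00],
       [ 0.00000000e+00,  0.00000000e+00,  0.00000000e+00,
         1.00000000e+00]])}
{'fov_y': 49.499861139320664, 'cx': 285.19255668209325, 'cy': 208.3158810593733, 'view': array([[ 0.81753413, -0.57587714,  0.00186332, -0.4171214 ],
       [ 0.44992851,  0.6407462 ,  0.62210019, -0.29786139],
       [-0.35944719, -0.50774978,  0.78293543, -1.58085889],
       [ 0.        ,  0.        ,  0.        ,  1.        ]])}
['MotionError', 'get_image', 'hand_in', 'hold_point_z', 'read_state']
```

View pics/top0.png

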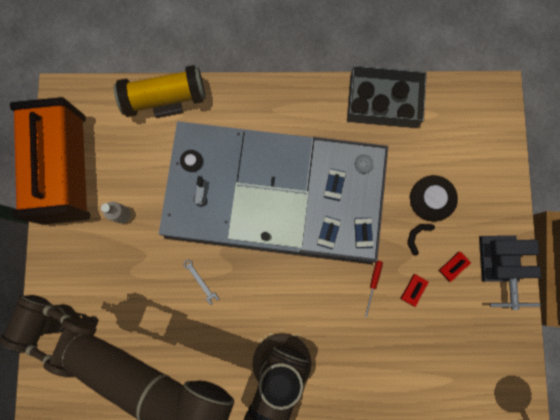

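View pics/side0.png

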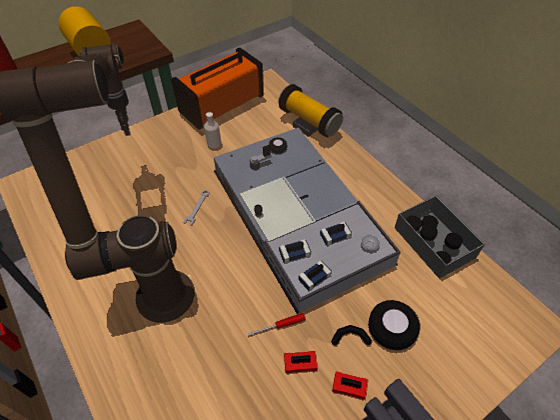

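The top view shows three packs at (334,184), (329,232) and (364,233), the hatch knob at (266,237) and the crank near (200,190). The vault is slightly yawed, and the red look-alikes lie at lower right, clear of it. Next I'll measure these.

```bash
cat >> h.py <<'E'
def rect(P,m):
    """min-area rect in mm of xy of the masked points"""
    (c,s,a)=cv2.minAreaRect((P[m][:,:2]*1000).astype(np.float32)); return np.round(c,1),np.round(s,1),round(a,2)
def blobs(m,amin=15):
    n,l,s,c=cv2.connectedComponentsWithStats(m.astype(np.uint8))
    return [(l==i,c[i],s[i,4]) for i in range(1,n) if s[i,4]>=amin]
E
python3 - <<'E'
from h import *
d=dict(np.load('/tmp/top0.npz'));P=pts(d);img=d['img'].astype(int);hsv=cv2.cvtColor(d['img'],cv2.COLOR_RGB2HSV)
R=np.zeros(P.shape[:2],bool);R[110:270,150:400]=1
z=P[...,2]
m=R&(z>.07)&(z<.12)
b=max(blobs(m),key=lambda b:b[2]); print('vault',rect(P,b[0]))
mm=cv2.erode(b[0].astype(np.uint8),np.ones((3,3)))>0; print(rect(P,mm))
print('deck z med',np.median(z[m]))
# hatch: white
m=R&(img.min(-1)>150);print('white',[(rect(P,b[0]),b[2],np.median(z[b[0]])) for b in blobs(m,100)])
for lo in (.106,.112,.125,.14):
  print(lo,[(rect(P,b[0]),b[2],np.round(b[1]),round(z[b[0]].max(),3)) for b in blobs(R&(z>lo)&(z<.3),4)])
print(ray(d,266,237,.121))
cv2.imwrite('pics/crop1.png',cv2.resize(d['img'][115:265,155:395,::-1],None,fx=3.3,fy=3.3,interpolation=cv2.INTER_CUBIC))
E
```

```text
vault (array([584.5,  21.3]), array([742.5, 403.1]), 82.65)
(array([584.3,  21.5]), array([735.8, 396.6]), 82.63)
deck z med 0.08630398027995434
white [((array([434.2,  51.6]), array([248.8, 300.9]), 82.21), np.int32(3729), np.float64(0.09151101657801708))]
0.106 [((array([682.4, 305.2]), array([74.1, 71.6]), 3.35), np.int32(358), array([190., 160.]), np.float64(0.123)), ((array([ 596.7, -182.8]), array([ 55.6, 100.8]), 76.23), np.int32(430), array([334., 184.]), np.float64(0.144)), ((array([571.2, 270.8]), array([37. , 91.9]), 88.38), np.int32(256), array([200., 192.]), np.float64(0.179)), ((array([ 434.3, -159.7]), array([ 55.1, 100.3]), 72.91), np.int32(449), array([329., 233.]), np.float64(0.147)), ((array([ 432.2, -275.4]), array([100. ,  55.8]), 1.61), np.int32(448), array([364., 233.]), np.float64(0.144)), ((array([421.8,  51.4]), array([26.8, 26.5]), 1.78), np.int32(67), array([265., 236.]), np.float64(0.142))]
0.112 [((array([681.9, 305. ]), array([70.1, 68.9]), 62.68), np.int32(224), array([190., 160.]), np.float64(0.123)), ((array([ 643.9, -171.1]), array([3.6, 7. ]), 0.56
[... 2249 characters left out ...]
179)), ((array([ 434.5, -159.4]), array([11.8, 59.1]), 72.79), np.int32(68), array([329., 232.]), np.float64(0.147)), ((array([ 432.3, -275.2]), array([59.5, 12.3]), 3.1), np.int32(75), array([365., 232.]), np.float64(0.144)), ((array([421.8,  51.4]), array([26.8, 26.5]), 1.78), np.int32(66), array([265., 236.]), np.float64(0.142))]
0.14 [((array([601.2, 265.4]), array([14.7, 31.1]), 79.85), np.int32(55), array([199., 181.]), np.float64(0.179)), ((array([ 594.9, -181.9]), array([4.5, 7.3]), 25.33), np.int32(4), array([335., 183.]), np.float64(0.144)), ((array([ 445.4, -274.6]), array([6.8, 4.2]), 45.34), np.int32(5), array([365., 228.]), np.float64(0.144))]
[0.41922626 0.04847638 0.121     ]
```

View pics/crop1.png

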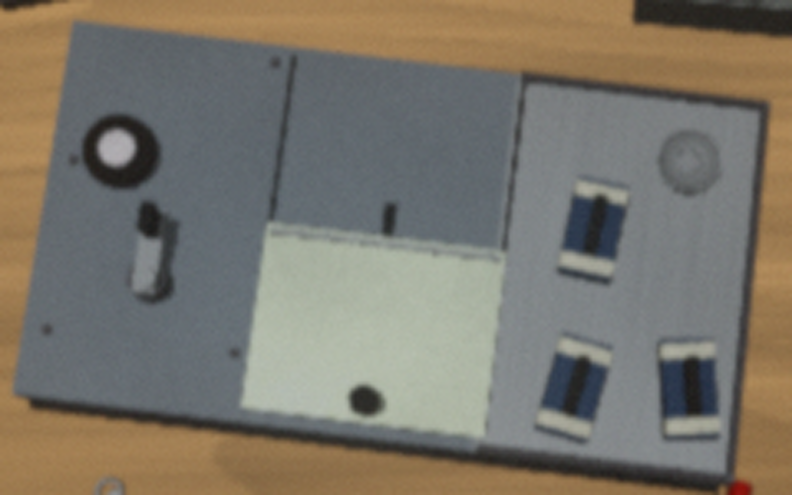

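```bash
cat >> h.py <<'E'
from scipy.spatial.transform import Rotation as Ro
VO=np.array([.5844,.0214]); VY=np.radians(-7.4)
def v2w(x,y): c,s=np.cos(VY),np.sin(VY); return VO+np.array([c*x-s*y,s*x+c*y])
def w2v(x,y): c,s=np.cos(VY),np.sin(VY); d=np.array([x,y])-VO; return np.array([c*d[0]+s*d[1],-s*d[0]+c*d[1]])
def pose():
    s=bot.read_state(); return s,s['eef_pos'],Ro.from_euler('xyz',s['ee_rot']).as_matrix()
def Rdown(yaw): # tool x down, tool z along yaw direction (deg), y = jaws
    z=np.array([np.cos(yaw),np.sin(yaw),0]); x=np.array([0,0,-1.]); return np.stack([x,np.cross(z,x),z],1)
def row(xy,z,yawdeg):
    """row values (shift, turn) from the current pose to a tool-down pose, tool z along yaw"""
    s,p,R=pose(); d=R.T@(np.array([*xy,z])-p)/.2; T=Rdown(np.radians(yawdeg))
    r=Ro.from_matrix(R.T@T).as_rotvec()/np.radians(30); return np.round(d,3),np.round(r,3)
def st():
    s,p,R=pose(); print('t',round(s['time'],2),'p',np.round(p*1000,1),'v',np.round(w2v(*p[:2])*1000,1),'yaw',np.round(np.degrees(np.arctan2(R[1,2],R[0,2])),2),'F',np.round(s['ft_force'],1),'g',round(s['gripper_width']*1000,1),'j6',round(s['qpos'][5],2))
E
python3 - <<'E'
from h import *
st(); s,p,R=pose(); print(np.round(R,3))
for yaw in (-7.4,172.6): print(yaw,row((.4218,.0514),.20,yaw))
print(w2v(.4218,.0514),bot.hold_point_z)
# crank geometry
d=dict(np.load('/tmp/top0.npz'));P=pts(d);z=P[...,2]
R=np.zeros(z.shape,bool);R[165:215,185:215]=1
m=R&(z>.11)
for q in P[m][np.argsort(P[m][:,0])][::12]: print(np.round(q*1000))
print(-np.array(d['view'])[:3,:3].T@d['view'][:3,3])
E
```

```text
t 0.1 p [180.2 597.7 230.1] v [-475.1  519.4] yaw -16.77 F [ 0.4 -0.4 -1.1] g 85.0 j6 -0.07
[[-0.001  0.289  0.957]
 [-0.002  0.957 -0.289]
 [-1.    -0.002 -0.   ]]
-7.4 (array([ 0.155, -2.266,  1.945]), array([-0.312, -0.001,  0.004]))
172.6 (array([ 0.155, -2.266,  1.945]), array([5.688e+00, 6.000e-03, 1.000e-03]))
[-0.1651096   0.00880797] 0.0187
[ 273.  -14. 1744.]
[529. 270. 112.]
[533. 284. 126.]
[537. 267. 127.]
[540. 274. 129.]
[543. 277. 127.]
[546. 261. 128.]
[550. 271. 126.]
[555. 285. 120.]
[559. 260. 112.]
[564. 265. 126.]
[568. 276. 119.]
[574. 259. 124.]
[580. 268. 128.]
[585. 276. 123.]
[587. 261. 129.]
[590. 262. 165.]
[595. 267. 156.]
[599. 265. 168.]
[603. 258. 151.]
[608. 259. 126.]
[612. 267. 172.]
[649. 309. 113.]
[655. 289. 115.]
[657. 281. 119.]
[663. 313. 112.]
[665. 279. 115.]
[ 0.27336135 -0.0138976   1.74408364]
```

Request:
apply_moves --rows '[[[0,-1,0.86,0,0,0,-0.4],[0,-1,0.86,0,0,0,-0.4],[0,-1,0.86,0,0,0,-0.4],[0,-1,0.86,0,0,0,-0.4],[0,-1,0.86,0,0,0,-0.4],[0,-1,0.86,0,0,0,-0.4],[0,-1,0.86,0,0,0,-0.4]]]' --force 80

```text
time: 0.8
eef_pos: [0.2878, 0.3557, 0.231]
ee_rot: [-2.381, 1.57, -2.677]
ft_force: [-0.5, 0.3, -1.0]
gripper_width: 0.06
```

Request:
apply_moves --rows '[[[0,-1,0.86,-0.31,0,0,-0.4],[0,-1,0.86,-0.31,0,0,-0.4],[0,-1,0.86,-0.31,0,0,-0.4],[0,-1,0.86,-0.31,0,0,-0.4],[0,-1,0.86,-0.31,0,0,-0.4],[0,-1,0.86,-0.31,0,0,-0.4],[0,-1,0.86,-0.31,0,0,-0.4]]]'

```text
time: 1.5
eef_pos: [0.3959, 0.1154, 0.2315]
ee_rot: [0.551, 1.57, 0.417]
ft_force: [-0.1, 1.4, 0.2]
gripper_width: 0.0596
```

```bash
python3 -c "
from h import *
st(); print(row((.4218,.0514),.103,-7.4))"
```

```text
t 1.5 p [395.9 115.4 231.5] v [-199.   69.] yaw -7.67 F [-0.1  1.4  0.2] g 59.6 j6 -1.26
(array([ 0.643, -0.3  ,  0.17 ]), array([-0.009,  0.002, -0.001]))
```

Request:
apply_moves --rows '[[[0,-0.3,0.17,0,0,0,-0.4],[0,-0.3,0.17,0,0,0,-0.4],[0.25,-0.3,0.17,0,0,0,-0.4],[0.45,-0.3,0.17,0,0,0,-0.4],[0.64,-0.3,0.17,0,0,0,-0.4],[0.64,-0.3,0.17,0,0,0,-0.4],[0.64,-0.3,0.17,0,0,0,1],[0.64,-0.3,0.17,0,0,0,1],[0.64,-0.3,0.17,0,0,0,1],[0.64,-0.3,0.17,0,0,0,1],[0.64,-0.3,0.17,0,0,0,1],[0.64,-0.3,0.17,0,0,0,1]]]'

```text
time: 2.7
eef_pos: [0.4225, 0.0523, 0.1058]
ee_rot: [0.159, 1.566, 0.029]
ft_force: [-2.5, -1.4, 6.8]
gripper_width: 0.0279
```

```bash
python3 -c "
from h import *
st()"
```

```text
t 2.7 p [422.5  52.3 105.8] v [-164.5    9.8] yaw -7.48 F [-2.5 -1.4  6.8] g 27.9 j6 -1.42
```

Request:
apply_moves --rows '[[[-0.03,0,0,0,0,0,1],[-0.06,0,0,0,0,0,1],[-0.065,0,0,0,0,0,1],[-0.065,0,0,0,0,0,1],[-0.065,0,0,0,0,0,1]]]' --force 90

```text
time: 3.2
eef_pos: [0.4221, 0.0523, 0.1167]
ee_rot: [0.198, 1.566, 0.068]
ft_force: [6.6, -1.0, -9.7]
gripper_width: 0.0271
```

```bash
python3 -c "
from h import *
st()"
```

```text
t 3.2 p [422.1  52.3 116.7] v [-164.9    9.7] yaw -7.49 F [ 6.6 -1.  -9.7] g 27.1 j6 -1.42
```

Request:
apply_moves --rows '[[[0,0,0.1,0,0,0,1],[0,0,0.2,0,0,0,1],[0,0,0.3,0,0,0,1],[0,0,0.4,0,0,0,1],[0,0,0.5,0,0,0,1],[0,0,0.6,0,0,0,1],[0,0,0.7,0,0,0,1],[0,0,0.8,0,0,0,1],[0,0,0.88,0,0,0,1],[0,0,0.93,0,0,0,1],[0,0,0.955,0,0,0,1],[0,0,0.97,0,0,0,1],[0,0,0.97,0,0,0,1]]]'

```text
time: 4.5
eef_pos: [0.6107, 0.0276, 0.1152]
ee_rot: [3.038, 1.566, 2.907]
ft_force: [-3.1, 2.3, -8.1]
gripper_width: 0.0278
```

```bash
python3 -c "
from h import *
st()"
```

```text
t 4.5 p [610.7  27.6 115.2] v [25.3  9.5] yaw -7.49 F [-3.1  2.3 -8.1] g 27.8 j6 -1.47
```

Request:
apply_moves --rows '[[[0,0,0.015,0,0,0,1],[0,0,0.02,0,0,0,1],[0,0,0.02,0,0,0,1],[0.02,0,0.01,0,0,0,1],[0.04,0,0.0,0,0,0,1],[0.05,0,0.0,0,0,0,-0.4],[0.05,0,0,0,0,0,-0.4],[0.05,0,0,0,0,0,-0.4],[0.05,0,0,0,0,0,-0.4],[-0.2,0,0,0,0,0,-0.4],[-0.45,0,0,0,0,0,-0.4],[-0.7,0.1,0,0,0,0,-0.4],[-0.7,0.35,-0.2,0,0,0,-0.4],[-0.7,0.6,-0.4,0,0,0,-0.4],[-0.7,0.8,-0.6,0,0,0,-0.4],[-0.7,1,-0.8,0,0,0,-0.4],[-0.7,1,-0.8,0,0,0,-0.4],[-0.7,1,-0.8,0,0,0,-0.4]]]'

```text
time: 6.3
eef_pos: [0.4775, 0.2498, 0.2573]
ee_rot: [1.502, 1.569, 1.377]
ft_force: [1.2, -0.0, -0.3]
gripper_width: 0.0598
```

Request:
apply_moves --rows '[[[0,0.25,0,0,0,0,-0.4],[0,0.5,0,0,0,0,-0.4],[0,0.75,0,0,0,0,-0.4],[0,0.75,0,0,0,0,-0.4],[0,0.75,0,0,0,0,-0.4]]]'

```text
time: 6.8
eef_pos: [0.5002, 0.395, 0.2561]
ee_rot: [-0.929, 1.57, -1.058]
ft_force: [-0.2, 0.1, 0.3]
gripper_width: 0.0598
```

```bash
cat >> h.py <<'E'
def packs(d):
    """rib centres, long-axis angle (deg), in world mm"""
    P=pts(d); z=P[...,2]; x,y=P[...,0],P[...,1]; v=np.stack([np.cos(VY)*(x-VO[0])+np.sin(VY)*(y-VO[1]),-np.sin(VY)*(x-VO[0])+np.cos(VY)*(y-VO[1])],-1)
    R=(abs(v[...,0])<.19)&(v[...,1]>-.36)&(v[...,1]<.16)
    dark=d['img'].max(-1)<110
    for b,c,a in blobs(R&dark&(z>.124)&(z<.15),20):
        (c2,s2,an)=rect(P,b); an=an if s2[0]>s2[1] else an-90
        an=(an+90)%180-90
        print('rib w',c2,'v',np.round(w2v(*c2/1000)*1000,1),'size',s2,'ang',round(an,1),a)
E
python3 - <<'E'
from h import *
st(); d=grab('top'); np.savez('/tmp/top1.npz',**d); packs(d)
cv2.imwrite('pics/crop2.png',cv2.resize(d['img'][115:265,155:395,::-1],None,fx=3.3,fy=3.3,interpolation=cv2.INTER_CUBIC))
E
```

```text
t 6.8 p [500.2 395.  256.1] v [-131.6  359.6] yaw -7.4 F [-0.2  0.1  0.3] g 59.8 j6 -0.84
rib w [ 596.6 -182.3] v [  38.3 -200.4] size [12.2 59.9] ang -12.8 69
rib w [608.3  26.2] v [23.1  7.8] size [23.6 26.2] ang -0.7 56
rib w [ 434.  -159.3] v [-125.9 -198.6] size [12. 59.] ang -17.6 70
rib w [ 433.8 -275.5] v [-111.1 -313.8] size [56.4 13.2] ang 2.5 74
```

View pics/crop2.png

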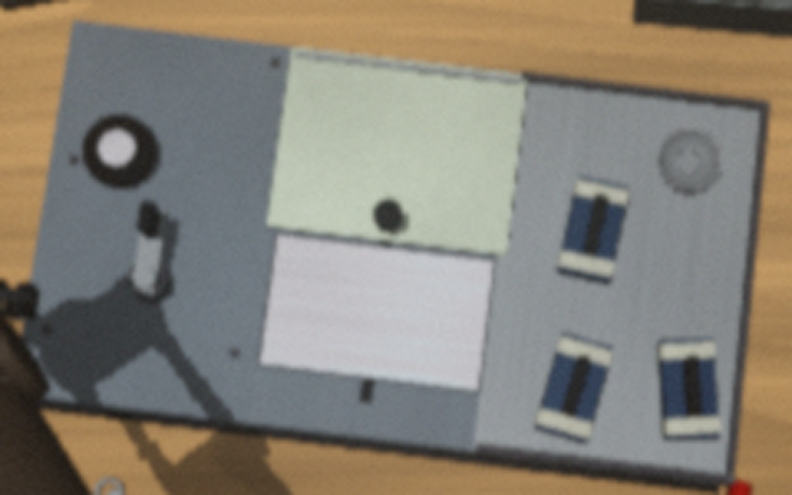

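The hatch is open and the lift floor is exposed, with its corners in the crop at about (277,233), (495,258), (478,390) and (260,363). The packs haven't moved.

```bash
python3 - <<'E'
from h import *
d=dict(np.load('/tmp/top1.npz')); P=pts(d); z=P[...,2];hsv=cv2.cvtColor(d['img'],cv2.COLOR_RGB2HSV)
for u,v in [(277,233),(495,258),(478,390),(260,363)]:
    q=ray(d,u/3.3+155-.35,v/3.3+115-.35,.085); print(np.round(w2v(*q[:2])*1000,1))
im=d['img'].astype(int); R=np.zeros(z.shape,bool);R[183:236,230:307]=1
m=R&(im.min(-1)>150)&(im[...,2]>=im[...,1]-2)&(z<.0885)
b=max(blobs(m),key=lambda b:b[2])[0]; c,s,a=rect(P,b); print(c,s,a,w2v(*c/1000))
# B grasp
print('above B',row((.4345,-.1594),.25,-17.3), 'A',row((.5965,-.1823),.2,-12.5))
E
```

```text
[  0.4 123.3]
[   1.9 -104.3]
[-136.4 -103. ]
[-136.2  122.1]
[518.2  39.9] [225.6 137.6] 82.67 [-0.06803135  0.00981965]
above B (array([ 0.034, -2.786,  0.035]), array([0.328, 0.001, 0.002])) A (array([ 0.284, -2.794,  0.853]), array([0.168, 0.001, 0.002]))
```

Request:
apply_moves --rows '[[[0,-1,0,0,0,0,-0.4],[0,-1,0,0,0,0,-0.4],[0,-1,0,0,0,0,-0.4],[0,-1,0,0,0,0,-0.4],[0,-1,0,0,0,0,-0.4]]]'

```text
time: 7.35
eef_pos: [0.472, 0.1895, 0.2562]
ee_rot: [-1.717, 1.567, -1.855]
ft_force: [0.0, 0.5, 0.6]
gripper_width: 0.0599
```

Request:
apply_moves --rows '[[[0,-1,0,0.33,0,0,-0.4],[0,-1,0,0.33,0,0,-0.4],[0,-1,0,0.33,0,0,-0.4],[0,-1,0,0.33,0,0,-0.4],[0,-1,0,0.33,0,0,-0.4]]]'

```text
time: 7.85
eef_pos: [0.4465, -0.0078, 0.2568]
ee_rot: [-0.957, 1.568, -1.269]
ft_force: [-0.7, 0.3, -0.6]
gripper_width: 0.0597
```

```bash
python3 -c "
from h import *
st(); print(row((.4345,-.1594),.116,-17.4))"
```

```text
t 7.85 p [446.5  -7.8 256.8] v [-133.   -46.7] yaw -17.9 F [-0.7  0.3 -0.6] g 59.7 j6 -1.37
(array([ 0.706, -0.738,  0.175]), array([-0.017,  0.003,  0.005]))
```

Request:
apply_moves --rows '[[[0,-0.25,0.06,0,0,0,-0.4],[0,-0.5,0.12,0,0,0,-0.4],[0,-0.74,0.175,0,0,0,-0.4],[0.2,-0.74,0.175,0,0,0,-0.4],[0.4,-0.74,0.175,0,0,0,-0.4],[0.6,-0.74,0.175,0,0,0,-0.4],[0.7,-0.74,0.175,0,0,0,-0.4],[0.7,-0.74,0.175,0,0,0,-0.4],[0.7,-0.74,0.175,0,0,0,1],[0.7,-0.74,0.175,0,0,0,1],[0.7,-0.74,0.175,0,0,0,1],[0.7,-0.74,0.175,0,0,0,1],[0.7,-0.74,0.175,0,0,0,1],[0.7,-0.74,0.175,0,0,0,1],[0.7,-0.74,0.175,0,0,0,1],[0.7,-0.74,0.175,0,0,0,1]]]' --force 40

```text
time: 9.45
eef_pos: [0.4383, -0.1547, 0.1183]
ee_rot: [-0.315, 1.566, -0.618]
ft_force: [-1.2, -2.2, 6.5]
gripper_width: 0.0112
```

```bash
python3 -c "
from h import *
st(); print(row(v2w(-.069,.074),.117,-7.4))"
```

```text
t 9.45 p [ 438.3 -154.7  118.3] v [-122.2 -193.4] yaw -17.35 F [-1.2 -2.2  6.5] g 11.2 j6 -1.7
(array([0.005, 1.363, 0.031]), array([-0.332,  0.008,  0.003]))
```

Request:
apply_moves --rows '[[[0,0.1,0,-0.05,0,0,1],[0,0.2,0,-0.1,0,0,1],[0,0.3,0.01,-0.15,0,0,1],[0,0.4,0.01,-0.2,0,0,1],[0,0.5,0.015,-0.25,0,0,1],[0,0.6,0.015,-0.3,0,0,1],[0,0.7,0.02,-0.33,0,0,1],[0,0.7,0.02,-0.33,0,0,1],[0,0.7,0.02,-0.33,0,0,1]]]'

```text
time: 10.35
eef_pos: [0.4846, -0.0196, 0.1181]
ee_rot: [0.609, 1.565, 0.478]
ft_force: [1.8, 5.2, 5.8]
gripper_width: 0.0111
```

```bash
python3 -c "
from h import *
st(); print(row(v2w(-.069,.074),.117,-7.4))"
```

```text
t 10.35 p [484.6 -19.6 118.1] v [-93.7 -53.5] yaw -7.52 F [1.8 5.2 5.8] g 11.1 j6 -1.57
(array([0.008, 0.638, 0.122]), array([-0.004,  0.009, -0.006]))
```

Request:
apply_moves --rows '[[[0,0.1,0.02,0,0,0,1],[0,0.2,0.04,0,0,0,1],[0,0.3,0.06,0,0,0,1],[0,0.4,0.08,0,0,0,1],[0,0.5,0.1,0,0,0,1],[0,0.6,0.12,0,0,0,1],[0,0.64,0.12,0,0,0,1],[0,0.64,0.12,0,0,0,1],[0,0.64,0.12,0,0,0,0],[0,0.64,0.12,0,0,0,0],[0,0.64,0.12,0,0,0,0],[0,0.64,0.12,0,0,0,0],[-0.1,0.64,0.12,0,0,0,0],[-0.3,0.64,0.12,0,0,0,0],[-0.5,0.64,0.12,0,0,0,0],[-0.7,0.64,0.12,0,0,0,0],[-0.7,0.64,0.12,0,0,0,0]]]'

```text
time: 12.05
eef_pos: [0.5271, 0.1032, 0.2633]
ee_rot: [0.256, 1.558, 0.125]
ft_force: [-0.1, 0.1, 1.3]
gripper_width: 0.0424
```

Request:
apply_moves --rows '[[[0,1,-0.3,0,0,0,-0.4],[0,1,-0.3,0,0,0,-0.4],[0,1,-0.3,0,0,0,-0.4],[0,1,-0.3,0,0,0,-0.4],[0,1,-0.3,0,0,0,-0.4]]]'

```text
time: 12.55
eef_pos: [0.4875, 0.3133, 0.2554]
ee_rot: [2.303, 1.568, 2.177]
ft_force: [-0.1, -0.8, 0.4]
gripper_width: 0.06
```

Request:
apply_moves --rows '[[[0,0.4,0,0,0,0,-0.4],[0,0.4,0,0,0,0,-0.4],[0,0.4,0,0,0,0,-0.4]]]'

```text
time: 12.85
eef_pos: [0.4995, 0.3908, 0.2552]
ee_rot: [2.223, 1.57, 2.096]
ft_force: [-0.3, -0.8, 0.6]
gripper_width: 0.0597
```

```bash
python3 - <<'E'
from h import *
st(); d=grab('top'); packs(d); np.savez('/tmp/top2.npz',**d)
print('A',row((.5965,-.1823),.2,-12.5))
E
```

```text
t 12.85 p [499.5 390.8 255.2] v [-131.7  355.4] yaw -7.31 F [-0.3 -0.8  0.6] g 59.7 j6 -0.85
rib w [ 596.6 -182.2] v [  38.3 -200.3] size [11.7 58.4] ang -12.0 67
rib w [609.3  27.4] v [23.9  9.2] size [26.8 25.9] ang 24.1 59
rib w [522.8 103.5] v [-71.7  73.5] size [12.3 58.2] ang -7.9 71
rib w [ 434.1 -275.1] v [-110.9 -313.4] size [56.5 13. ] ang 3.1 76
A (array([ 0.279, -2.769,  0.848]), array([ 0.171, -0.002,  0.003]))
```

Request:
apply_moves --rows '[[[0,-1,0.3,0,0,0,-0.4],[0,-1,0.3,0,0,0,-0.4],[0,-1,0.3,0,0,0,-0.4],[0,-1,0.3,0,0,0,-0.4],[0,-1,0.3,0,0,0,-0.4],[0,-1,0.3,0,0,0,-0.4]]]'

```text
time: 13.5
eef_pos: [0.5329, 0.179, 0.256]
ee_rot: [-2.558, 1.57, -2.694]
ft_force: [-0.4, -0.5, -0.1]
gripper_width: 0.0597
```

Request:
apply_moves --rows '[[[0,-1,0.3,0.17,0,0,-0.4],[0,-1,0.3,0.17,0,0,-0.4],[0,-1,0.3,0.17,0,0,-0.4],[0,-1,0.3,0.17,0,0,-0.4],[0,-1,0.3,0.17,0,0,-0.4],[0,-1,0.3,0.17,0,0,-0.4],[0,-1,0.3,0.17,0,0,-0.4]]]'

```text
time: 14.2
eef_pos: [0.5663, -0.0225, 0.256]
ee_rot: [2.336, 1.569, 2.117]
ft_force: [-0.3, 0.9, 0.0]
gripper_width: 0.0597
```

```bash
python3 -c "
from h import *
st(); print(row((.5965,-.1823),.117,-12.3))"
```

```text
t 14.2 p [566.3 -22.5 256. ] v [-12.3 -45.9] yaw -12.53 F [-0.3  0.9  0. ] g 59.7 j6 -1.47
(array([ 0.694, -0.748,  0.322]), array([-0.008, -0.002, -0.002]))
```

Request:
apply_moves --rows '[[[0,-0.25,0.1,0,0,0,-0.4],[0,-0.5,0.22,0,0,0,-0.4],[0,-0.75,0.32,0,0,0,-0.4],[0.2,-0.75,0.32,0,0,0,-0.4],[0.4,-0.75,0.32,0,0,0,-0.4],[0.6,-0.75,0.32,0,0,0,-0.4],[0.69,-0.75,0.32,0,0,0,-0.4],[0.69,-0.75,0.32,0,0,0,-0.4],[0.69,-0.75,0.32,0,0,0,1],[0.69,-0.75,0.32,0,0,0,1],[0.69,-0.75,0.32,0,0,0,1],[0.69,-0.75,0.32,0,0,0,1],[0.69,-0.75,0.32,0,0,0,1],[0.69,-0.75,0.32,0,0,0,1],[0.69,-0.75,0.32,0,0,0,1],[0.69,-0.75,0.32,0,0,0,1]]]'

```text
time: 15.8
eef_pos: [0.5981, -0.1842, 0.1205]
ee_rot: [0.238, 1.567, 0.018]
ft_force: [0.2, 3.0, 6.5]
gripper_width: 0.0109
```

```bash
python3 -c "
from h import *
st(); print(row(v2w(-.069,-.19),.117,-7.4))"
```

```text
t 15.8 p [ 598.1 -184.2  120.5] v [  40.1 -202.1] yaw -12.59 F [0.2 3.  6.5] g 10.9 j6 -1.72
(array([ 0.015,  0.011, -0.549]), array([-0.173,  0.007, -0.001]))
```

Request:
apply_moves --rows '[[[0.005,0,-0.1,-0.03,0,0,1],[0.005,0,-0.2,-0.06,0,0,1],[0.005,0,-0.3,-0.1,0,0,1],[0.005,0.01,-0.4,-0.13,0,0,1],[0.005,0.01,-0.5,-0.17,0,0,1],[0.005,0.01,-0.55,-0.17,0,0,1],[0.005,0.01,-0.55,-0.17,0,0,1],[0.005,0.01,-0.55,-0.17,0,0,1]]]'

```text
time: 16.6
eef_pos: [0.4913, -0.1599, 0.1203]
ee_rot: [-0.461, 1.565, -0.591]
ft_force: [-0.9, 0.7, 10.9]
gripper_width: 0.011
```

```bash
python3 -c "
from h import *
st(); print(row(v2w(-.069,.010),.117,-7.4))"
```

```text
t 16.6 p [ 491.3 -159.9  120.3] v [ -68.9 -191.8] yaw -7.45 F [-0.9  0.7 10.9] g 11.0 j6 -1.84
(array([ 1.400e-02,  1.009e+00, -1.000e-03]), array([-0.002,  0.01 ,  0.005]))
```

Request:
apply_moves --rows '[[[0,0.1,0,0,0,0,1],[0,0.2,0,0,0,0,1],[0,0.3,0,0,0,0,1],[0,0.4,0,0,0,0,1],[0,0.5,0,0,0,0,1],[0,0.6,0,0,0,0,1],[0,0.7,0,0,0,0,1],[0,0.8,0,0,0,0,1],[0,0.9,0,0,0,0,1],[0,1,0,0,0,0,1],[0,1,0,0,0,0,1],[0,1,0,0,0,0,1],[0,1,0,0,0,0,0.2],[0,1,0,0,0,0,0.2],[0,1,0,0,0,0,0.2],[0,1,0,0,0,0,0.2]]]'

```text
time: 18.2
eef_pos: [0.5149, 0.0395, 0.1168]
ee_rot: [-2.809, 1.57, -2.939]
ft_force: [-0.2, -0.6, 0.8]
gripper_width: 0.0341
```

Request:
apply_moves --rows '[[[-0.1,0,0,0,0,0,0.2],[-0.3,0,0,0,0,0,0.2],[-0.5,0,0,0,0,0,0.2],[-0.7,0,0,0,0,0,0],[-0.7,0.25,-0.1,0,0,0,0],[-0.7,0.5,-0.2,0,0,0,0],[-0.7,0.75,-0.3,0,0,0,0],[-0.7,1,-0.3,0,0,0,0],[-0.7,1,-0.3,0,0,0,0]]]'

```text
time: 19.1
eef_pos: [0.4814, 0.2501, 0.2573]
ee_rot: [1.497, 1.569, 1.37]
ft_force: [0.0, -0.5, 0.3]
gripper_width: 0.0425
```

Request:
apply_moves --rows '[[[0,0.8,0,0,0,0,-0.4],[0,0.8,0,0,0,0,-0.4],[0,0.8,0,0,0,0,-0.4],[0,0.8,0,0,0,0,-0.4]]]'

```text
time: 19.5
eef_pos: [0.503, 0.4084, 0.2564]
ee_rot: [1.697, 1.569, 1.569]
ft_force: [0.2, -0.5, -0.5]
gripper_width: 0.0598
```

```bash
python3 - <<'E'
from h import *
st(); d=grab('top'); packs(d); np.savez('/tmp/top3.npz',**d)
print('C',row((.434,-.2752),.2,3))
E
```

```text
t 19.5 p [503.  408.4 256.4] v [-130.6  373.3] yaw -7.3 F [ 0.2 -0.5 -0.5] g 59.8 j6 -0.83
rib w [608.5  26.3] v [23.3  8. ] size [23.4 29.3] ang -0.4 59
rib w [523.3 103.5] v [-71.2  73.5] size [12.7 58.1] ang -7.1 71
rib w [515.4  40.8] v [-70.9  10.4] size [12.5 57.5] ang -7.7 68
rib w [ 434.1 -275.1] v [-110.9 -313.4] size [56.2 13.7] ang 2.2 76
C (array([ 0.279, -3.43 ,  0.093]), array([-0.344, -0.001, -0.001]))
```

Request:
apply_moves --rows '[[[0,-1,0,0,0,0,-0.4],[0,-1,0,0,0,0,-0.4],[0,-1,0,0,0,0,-0.4],[0,-1,0,0,0,0,-0.4],[0,-1,0,0,0,0,-0.4]]]'

```text
time: 20.05
eef_pos: [0.4748, 0.1992, 0.2564]
ee_rot: [-2.02, 1.565, -2.157]
ft_force: [-0.2, 0.1, 0.2]
gripper_width: 0.06
```

Request:
apply_moves --rows '[[[0,-1,0.05,0,0,0,-0.4],[0,-1,0.05,0,0,0,-0.4],[0,-1,0.05,0,0,0,-0.4],[0,-1,0.05,0,0,0,-0.4],[0,-1,0.05,0,0,0,-0.4]]]'

```text
time: 20.55
eef_pos: [0.4595, 0.0006, 0.2572]
ee_rot: [-1.655, 1.567, -1.794]
ft_force: [-0.0, -0.2, 0.7]
gripper_width: 0.0598
```

Request:
apply_moves --rows '[[[0,-1,0.05,-0.33,0,0,-0.4],[0,-1,0.05,-0.33,0,0,-0.4],[0,-1,0.05,-0.33,0,0,-0.4],[0,-1,0.05,-0.33,0,0,-0.4],[0,-1,0.05,-0.33,0,0,-0.4],[0,-1,0.05,-0.33,0,0,-0.4],[0,-1,0.05,-0.33,0,0,-0.4]]]'

```text
time: 21.25
eef_pos: [0.4443, -0.1918, 0.2569]
ee_rot: [2.027, 1.569, 2.069]
ft_force: [-0.1, 0.6, 0.4]
gripper_width: 0.0603
```

```bash
python3 -c "
from h import *
st(); print(row((.434,-.2752),.117,2.5))"
```

```text
t 21.25 p [ 444.3 -191.8  256.9] v [-111.4 -229.4] yaw 2.42 F [-0.1  0.6  0.4] g 60.3 j6 -2.11
(array([ 0.699, -0.416, -0.069]), array([-0.003, -0.001, -0.003]))
```

Request:
apply_moves --rows '[[[0,-0.2,-0.04,0,0,0,-0.4],[0,-0.42,-0.07,0,0,0,-0.4],[0,-0.42,-0.07,0,0,0,-0.4],[0.2,-0.42,-0.07,0,0,0,-0.4],[0.4,-0.42,-0.07,0,0,0,-0.4],[0.6,-0.42,-0.07,0,0,0,-0.4],[0.7,-0.42,-0.07,0,0,0,-0.4],[0.7,-0.42,-0.07,0,0,0,-0.4],[0.7,-0.42,-0.07,0,0,0,1],[0.7,-0.42,-0.07,0,0,0,1],[0.7,-0.42,-0.07,0,0,0,1],[0.7,-0.42,-0.07,0,0,0,1],[0.7,-0.42,-0.07,0,0,0,1],[0.7,-0.42,-0.07,0,0,0,1],[0.7,-0.42,-0.07,0,0,0,1],[0.7,-0.42,-0.07,0,0,0,1]]]'

```text
time: 22.85
eef_pos: [0.4355, -0.2778, 0.1191]
ee_rot: [-0.312, 1.568, -0.27]
ft_force: [1.5, 3.3, 5.8]
gripper_width: 0.0109
```

```bash
python3 -c "
from h import *
st(); print(row(v2w(-.069,-.150),.117,-7.4))"
```

```text
t 22.85 p [ 435.5 -277.8  119.1] v [-109.1 -315.9] yaw 2.4 F [1.5 3.3 5.8] g 10.9 j6 -2.27
(array([0.011, 0.783, 0.339]), array([0.327, 0.006, 0.001]))
```

Request:
apply_moves --rows '[[[0,0.1,0.04,0.04,0,0,1],[0,0.2,0.09,0.08,0,0,1],[0,0.3,0.13,0.12,0,0,1],[0,0.4,0.17,0.16,0,0,1],[0,0.5,0.22,0.2,0,0,1],[0,0.6,0.26,0.25,0,0,1],[0,0.7,0.3,0.29,0,0,1],[0,0.78,0.34,0.33,0,0,1],[0,0.78,0.34,0.33,0,0,1],[0,0.78,0.34,0.33,0,0,1]]]'

```text
time: 23.85
eef_pos: [0.4978, -0.1179, 0.1193]
ee_rot: [0.391, 1.566, 0.26]
ft_force: [1.4, 4.9, 7.3]
gripper_width: 0.0114
```

```bash
python3 -c "
from h import *
st(); print(row(v2w(-.069,-.053),.117,-7.4))"
```

```text
t 23.85 p [ 497.8 -117.9  119.3] v [ -67.9 -149.3] yaw -7.51 F [1.4 4.9 7.3] g 11.4 j6 -1.76
(array([ 0.012,  0.482, -0.006]), array([-0.004,  0.009, -0.004]))
```

Request:
apply_moves --rows '[[[0,0.1,0,0,0,0,1],[0,0.2,0,0,0,0,1],[0,0.3,0,0,0,0,1],[0,0.4,0,0,0,0,1],[0,0.48,0,0,0,0,1],[0,0.48,0,0,0,0,1],[0,0.48,0,0,0,0,1],[0,0.48,0,0,0,0,0.2],[0,0.48,0,0,0,0,0.2],[0,0.48,0,0,0,0,0.2],[0,0.48,0,0,0,0,0.2],[-0.1,0.48,0,0,0,0,0.2],[-0.3,0.48,0,0,0,0,0.2],[-0.5,0.48,0,0,0,0,0.2],[-0.7,0.48,0,0,0,0,0.2],[-0.7,0.75,-0.1,0,0,0,0],[-0.7,1,-0.2,0,0,0,0],[-0.7,1,-0.3,0,0,0,0],[-0.7,1,-0.3,0,0,0,0]]]'

```text
time: 25.75
eef_pos: [0.4593, 0.0891, 0.2567]
ee_rot: [-3.136, 1.568, 3.02]
ft_force: [0.1, -1.0, -0.7]
gripper_width: 0.0427
```

Request:
apply_moves --rows '[[[0,1,0,0,0,0,1],[0,1,0,0,0,0,1],[0,1,0,0,0,0,1],[0,1,0,0,0,0,1],[0,1,0,0,0,0,1]]]'

```text
time: 26.25
eef_pos: [0.4891, 0.2904, 0.2569]
ee_rot: [1.307, 1.568, 1.181]
ft_force: [-0.6, -1.5, -0.9]
gripper_width: -0.0001
```

Request:
apply_moves --rows '[[[0,0.75,0,0,0,0,1],[0,0.75,0,0,0,0,1],[0,0.75,0,0,0,0,1],[0,0.75,0,0,0,0,1],[0,0.75,0,0,0,0,1]]]'

```text
time: 26.75
eef_pos: [0.5079, 0.4338, 0.2559]
ee_rot: [-1.93, 1.568, -2.059]
ft_force: [-0.6, -0.6, 0.0]
gripper_width: -0.0002
```

```bash
python3 - <<'E'
from h import *
st(); d=grab('top'); packs(d); np.savez('/tmp/top4.npz',**d)
P=pts(d); z=P[...,2]; R=np.zeros(z.shape,bool);R[165:215,185:215]=1
for b in blobs(R&(z>.14)&(z<.185)): print('paddle',rect(P,b[0]))
cv2.imwrite('pics/crop3.png',cv2.resize(d['img'][115:265,155:395,::-1],None,fx=3.3,fy=3.3,interpolation=cv2.INTER_CUBIC))
E
```

```text
t 26.75 p [507.9 433.8 255.9] v [-129.   399.1] yaw -7.42 F [-0.6 -0.6  0. ] g -0.2 j6 -0.8
rib w [608.7  26.3] v [23.5  8. ] size [23.5 27.8] ang -0.1 56
rib w [522.4 103.2] v [-72.   73.1] size [12.2 56.9] ang -6.9 70
rib w [516.3  40.7] v [-70.   10.4] size [11.9 58.3] ang -7.4 68
rib w [505.5 -22.5] v [-72.6 -53.7] size [13.8 58. ] ang -4.5 66
paddle (array([600.7, 264.6]), array([15.7, 30.8]), 89.81)
```

View pics/crop3.png

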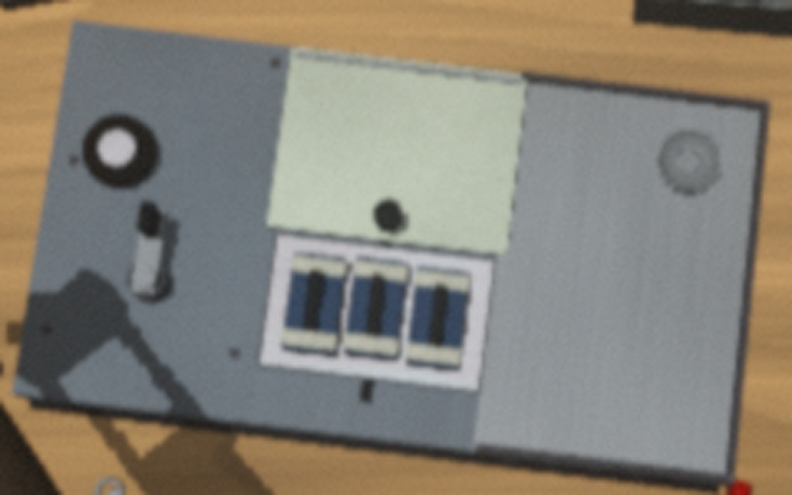

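All three packs lie on the lift floor: the ribs in the crop are at x≈315, 377 and 440, with floor margin all round. Next is the crank. I'll push its paddle around with the shut fingers at a fixed hand orientation.

```bash
python3 - <<'E'
from h import *
print(row(v2w(-.015,.276),.132,-7.4))
p0=23.6
for k in range(3):
    a0=np.radians(p0-240*k); a=np.radians(p0-240*k-12*np.arange(1,21))
    print([[0,round(float(y),3),round(float(z),3)] for y,z in zip(.3*(np.sin(a)-np.sin(a0)),.3*(np.cos(a)-np.cos(a0)))])
E
```

```text
(array([ 0.622, -0.608,  0.571]), array([-0.003, -0.002,  0.005]))
[[0, -0.06, 0.019], [0, -0.122, 0.025], [0, -0.185, 0.018], [0, -0.244, -0.002], [0, -0.298, -0.033], [0, -0.344, -0.076], [0, -0.381, -0.127], [0, -0.406, -0.184], [0, -0.419, -0.246], [0, -0.418, -0.308], [0, -0.405, -0.37], [0, -0.379, -0.427], [0, -0.342, -0.477], [0, -0.295, -0.519], [0, -0.24, -0.55], [0, -0.18, -0.569], [0, -0.118, -0.575], [0, -0.056, -0.568], [0, 0.004, -0.548], [0, 0.058, -0.516]]
[[0, 0.046, 0.042], [0, 0.083, 0.093], [0, 0.108, 0.151], [0, 0.121, 0.212], [0, 0.12, 0.275], [0, 0.107, 0.336], [0, 0.081, 0.393], [0, 0.044, 0.444], [0, -0.003, 0.485], [0, -0.058, 0.516], [0, -0.118, 0.535], [0, -0.18, 0.541], [0, -0.242, 0.534], [0, -0.302, 0.515], [0, -0.356, 0.483], [0, -0.402, 0.441], [0, -0.439, 0.39], [0, -0.464, 0.332], [0, -0.477, 0.271], [0, -0.476, 0.208]]
[[0, 0.013, -0.061], [0, 0.039, -0.118], [0, 0.077, -0.169], [0, 0.123, -0.21], [0, 0.178, -0.241], [0, 0.238, -0.26], [0, 0.3, -0.267], [0, 0.363, -0.26], [0, 0.422, -0.24], [0, 0.476, -0.208], [0, 0.522, -0.166], [0, 0.559, -0.115], [0, 0.584, -0.057], [0, 0.597, 0.004], [0, 0.596, 0.067], [0, 0.583, 0.128], [0, 0.557, 0.185], [0, 0.52, 0.236], [0, 0.473, 0.277], [0, 0.418, 0.308]]
```

Request:
apply_moves --rows '[[[0,-0.2,0.2,0,0,0,1],[0,-0.4,0.4,0,0,0,1],[0,-0.61,0.57,0,0,0,1],[0,-0.61,0.57,0,0,0,1],[0.2,-0.61,0.57,0,0,0,1],[0.4,-0.61,0.57,0,0,0,1],[0.55,-0.61,0.57,0,0,0,1],[0.62,-0.61,0.57,0,0,0,1],[0.62,-0.61,0.57,0,0,0,1],[0.62,-0.61,0.57,0,0,0,1]]]'

```text
time: 27.8
eef_pos: [0.6056, 0.2985, 0.1348]
ee_rot: [0.514, 1.569, 0.383]
ft_force: [0.1, 1.1, 0.9]
gripper_width: 0.0001
```

```bash
python3 - <<'E'
from h import *
st(); print(row(v2w(-.015,.268),.132,-7.4))
d=grab('side'); cv2.imwrite('pics/side1.png',cv2.resize(d['img'][100:260,180:380,::-1],None,fx=3.5,fy=3.5,interpolation=cv2.INTER_CUBIC))
E
```

```text
t 27.8 p [605.6 298.5 134.8] v [-14.6 277.6] yaw -7.5 F [0.1 1.1 0.9] g 0.1 j6 -1.05
(array([ 0.014, -0.048, -0.002]), array([-0.003,  0.004, -0.002]))
```

View pics/side1.png

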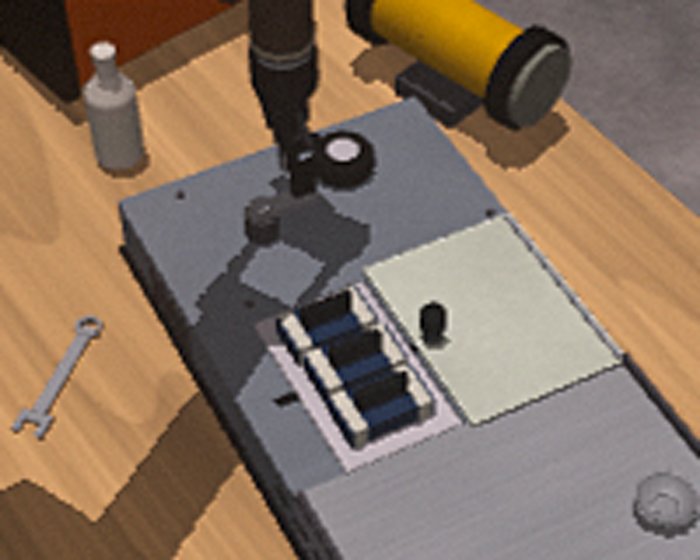

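The side view shows the shut fingers at crop (290,150), just behind the paddle at (305,180), and clear of the castor. I'll push from here.

Request:
apply_moves --rows '[[[0,-0.045,0,0,0,0,1],[0,-0.045,0,0,0,0,1]]]'

```text
time: 28.05
eef_pos: [0.6045, 0.2891, 0.1352]
ee_rot: [0.283, 1.568, 0.152]
ft_force: [0.2, -0.3, 0.3]
gripper_width: -0.0
```

Request:
apply_moves --rows '[[[0,-0.06,0.019,0,0,0,1],[0,-0.122,0.025,0,0,0,1],[0,-0.185,0.018,0,0,0,1],[0,-0.244,-0.002,0,0,0,1],[0,-0.298,-0.033,0,0,0,1]]]'

```text
time: 28.55
eef_pos: [0.5895, 0.2301, 0.1335]
ee_rot: [0.114, 1.569, -0.017]
ft_force: [1.2, 2.7, 0.7]
gripper_width: 0.0
```

```bash
python3 - <<'E'
from h import *
st(); d=grab('side'); cv2.imwrite('pics/side2.png',cv2.resize(d['img'][100:260,180:380,::-1],None,fx=3.5,fy=3.5,interpolation=cv2.INTER_CUBIC))
E
```

```text
t 28.55 p [589.5 230.1 133.5] v [-21.8 207.7] yaw -7.51 F [1.2 2.7 0.7] g 0.0 j6 -1.14
```

View pics/side2.png

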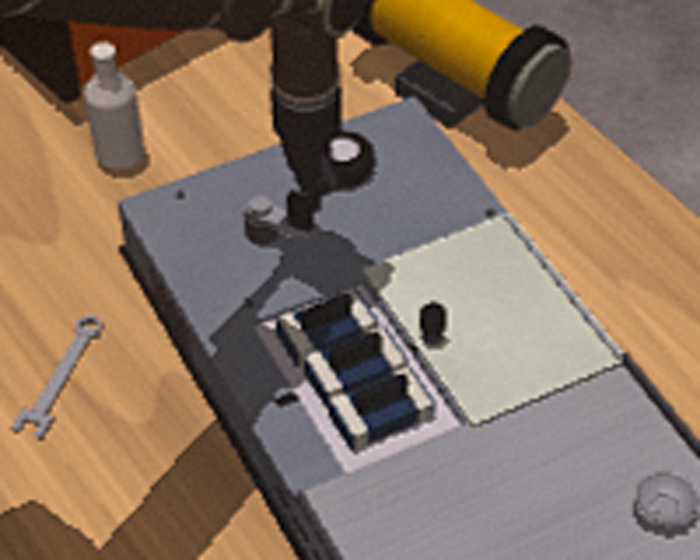

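The paddle is turning clockwise, now at crop (300,208), and the packs are clear of the well edges. Continuing.

```bash
python3 - <<'E'
from h import *
for p0,n in((-36.4,20),(-276.4,20),(-516.4,14)):
    a0=np.radians(p0); a=np.radians(p0-12*np.arange(1,n+1))
    print([[0,round(float(y),2),round(float(z),2),0,0,0,1] for y,z in zip(.3*(np.sin(a)-np.sin(a0)),.3*(np.cos(a)-np.cos(a0)))])
E
```

```text
[[0, -0.05, -0.04, 0, 0, 0, 1], [0, -0.08, -0.09, 0, 0, 0, 1], [0, -0.11, -0.15, 0, 0, 0, 1], [0, -0.12, -0.21, 0, 0, 0, 1], [0, -0.12, -0.27, 0, 0, 0, 1], [0, -0.11, -0.34, 0, 0, 0, 1], [0, -0.08, -0.39, 0, 0, 0, 1], [0, -0.04, -0.44, 0, 0, 0, 1], [0, 0.0, -0.49, 0, 0, 0, 1], [0, 0.06, -0.52, 0, 0, 0, 1], [0, 0.12, -0.54, 0, 0, 0, 1], [0, 0.18, -0.54, 0, 0, 0, 1], [0, 0.24, -0.53, 0, 0, 0, 1], [0, 0.3, -0.51, 0, 0, 0, 1], [0, 0.36, -0.48, 0, 0, 0, 1], [0, 0.4, -0.44, 0, 0, 0, 1], [0, 0.44, -0.39, 0, 0, 0, 1], [0, 0.46, -0.33, 0, 0, 0, 1], [0, 0.48, -0.27, 0, 0, 0, 1], [0, 0.48, -0.21, 0, 0, 0, 1]]
[[0, -0.01, 0.06, 0, 0, 0, 1], [0, -0.04, 0.12, 0, 0, 0, 1], [0, -0.08, 0.17, 0, 0, 0, 1], [0, -0.12, 0.21, 0, 0, 0, 1], [0, -0.18, 0.24, 0, 0, 0, 1], [0, -0.24, 0.26, 0, 0, 0, 1], [0, -0.3, 0.27, 0, 0, 0, 1], [0, -0.36, 0.26, 0, 0, 0, 1], [0, -0.42, 0.24, 0, 0, 0, 1], [0, -0.48, 0.21, 0, 0, 0, 1], [0, -0.52, 0.17, 0, 0, 0, 1], [0, -0.56, 0.11, 0, 0, 0, 1], [0, -0.58, 0.06, 0, 0, 0, 1], [0, -0.6, -0.0, 0, 0, 0, 1], [0, -0.6, -0.07, 0, 0, 0, 1], [0, -0.58, -0.13, 0, 0, 0, 1], [0, -0.56, -0.19, 0, 0, 0, 1], [0, -0.52, -0.24, 0, 0, 0, 1], [0, -0.47, -0.28, 0, 0, 0, 1], [0, -0.42, -0.31, 0, 0, 0, 1]]
[[0, 0.06, -0.02, 0, 0, 0, 1], [0, 0.12, -0.03, 0, 0, 0, 1], [0, 0.18, -0.02, 0, 0, 0, 1], [0, 0.24, 0.0, 0, 0, 0, 1], [0, 0.3, 0.03, 0, 0, 0, 1], [0, 0.34, 0.08, 0, 0, 0, 1], [0, 0.38, 0.13, 0, 0, 0, 1], [0, 0.41, 0.18, 0, 0, 0, 1], [0, 0.42, 0.25, 0, 0, 0, 1], [0, 0.42, 0.31, 0, 0, 0, 1], [0, 0.4, 0.37, 0, 0, 0, 1], [0, 0.38, 0.43, 0, 0, 0, 1], [0, 0.34, 0.48, 0, 0, 0, 1], [0, 0.29, 0.52, 0, 0, 0, 1]]
```

Request:
apply_moves --rows '[[[0,-0.05,-0.04,0,0,0,1],[0,-0.08,-0.09,0,0,0,1],[0,-0.11,-0.15,0,0,0,1],[0,-0.12,-0.21,0,0,0,1],[0,-0.12,-0.27,0,0,0,1],[0,-0.11,-0.34,0,0,0,1],[0,-0.08,-0.39,0,0,0,1],[0,-0.04,-0.44,0,0,0,1],[0,0.0,-0.49,0,0,0,1],[0,0.06,-0.52,0,0,0,1],[0,0.12,-0.54,0,0,0,1],[0,0.18,-0.54,0,0,0,1],[0,0.24,-0.53,0,0,0,1],[0,0.3,-0.51,0,0,0,1],[0,0.36,-0.48,0,0,0,1],[0,0.4,-0.44,0,0,0,1],[0,0.44,-0.39,0,0,0,1],[0,0.46,-0.33,0,0,0,1],[0,0.48,-0.27,0,0,0,1],[0,0.48,-0.21,0,0,0,1]]]'

```text
time: 30.6
eef_pos: [0.5605, 0.3327, 0.1329]
ee_rot: [2.902, 1.569, 2.772]
ft_force: [-3.2, -0.4, 0.0]
gripper_width: 0.0001
```

```bash
python3 - <<'E'
from h import *
st(); d=grab('side'); cv2.imwrite('pics/side3.png',cv2.resize(d['img'][100:260,180:380,::-1],None,fx=3.5,fy=3.5,interpolation=cv2.INTER_CUBIC))
E
```

```text
t 30.6 p [560.5 332.7 132.9] v [-63.8 305.7] yaw -7.49 F [-3.2 -0.4  0. ] g 0.1 j6 -0.97
```

View pics/side3.png

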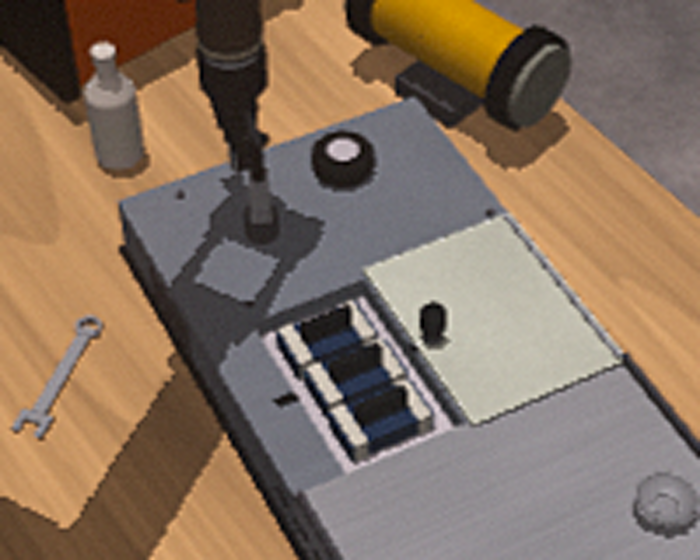

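The crank arm has swung round with the fingers and the floor is sinking with the packs level. Continuing.

Request:
apply_moves --rows '[[[0,-0.01,0.06,0,0,0,1],[0,-0.04,0.12,0,0,0,1],[0,-0.08,0.17,0,0,0,1],[0,-0.12,0.21,0,0,0,1],[0,-0.18,0.24,0,0,0,1],[0,-0.24,0.26,0,0,0,1],[0,-0.3,0.27,0,0,0,1],[0,-0.36,0.26,0,0,0,1],[0,-0.42,0.24,0,0,0,1],[0,-0.48,0.21,0,0,0,1],[0,-0.52,0.17,0,0,0,1],[0,-0.56,0.11,0,0,0,1],[0,-0.58,0.06,0,0,0,1],[0,-0.6,0,0,0,0,1],[0,-0.6,-0.07,0,0,0,1],[0,-0.58,-0.13,0,0,0,1],[0,-0.56,-0.19,0,0,0,1],[0,-0.52,-0.24,0,0,0,1],[0,-0.47,-0.28,0,0,0,1],[0,-0.42,-0.31,0,0,0,1]]]'

```text
time: 32.65
eef_pos: [0.4862, 0.2575, 0.1328]
ee_rot: [-2.519, 1.568, -2.649]
ft_force: [1.8, -2.3, 0.2]
gripper_width: 0.0
```

Request:
apply_moves --rows '[[[0,0.06,-0.02,0,0,0,1],[0,0.12,-0.03,0,0,0,1],[0,0.18,-0.02,0,0,0,1],[0,0.24,0,0,0,0,1],[0,0.3,0.03,0,0,0,1],[0,0.34,0.08,0,0,0,1],[0,0.38,0.13,0,0,0,1],[0,0.41,0.18,0,0,0,1],[0,0.42,0.25,0,0,0,1],[0,0.42,0.31,0,0,0,1],[0,0.4,0.37,0,0,0,1],[0,0.39,0.4,0,0,0,1],[0,0.38,0.43,0,0,0,1],[0,0.38,0.43,0,0,0,1]]]'

```text
time: 34.05
eef_pos: [0.5846, 0.3206, 0.1337]
ee_rot: [0.319, 1.568, 0.188]
ft_force: [-0.1, -0.6, -0.8]
gripper_width: 0.0001
```

```bash
python3 - <<'E'
from h import *
st()
for a in (-672,-678,-684,-690,-696,-700,-704,-708): print(a, row(v2w(-.07+.06*np.cos(np.radians(a)),.244+.06*np.sin(np.radians(a))),.133,-7.4)[0])
E
```

```text
t 34.05 p [584.6 320.6 133.7] v [-38.3 296.8] yaw -7.51 F [-0.1 -0.6 -0.8] g 0.1 j6 -1.0
-672 [ 0.004 -0.041  0.042]
-678 [ 0.004 -0.063  0.065]
-684 [ 0.004 -0.087  0.084]
-690 [ 0.004 -0.114  0.102]
-696 [ 0.004 -0.142  0.116]
-700 [ 0.004 -0.161  0.124]
-704 [ 0.004 -0.181  0.13 ]
-708 [ 0.004 -0.201  0.135]
```

Request:
apply_moves --rows '[[[0,-0.04,0.04,0,0,0,1],[0,-0.06,0.065,0,0,0,1],[0,-0.085,0.085,0,0,0,1],[0,-0.115,0.1,0,0,0,1],[0,-0.14,0.115,0,0,0,1],[0,-0.15,0.12,0,0,0,1],[0,-0.15,0.12,0,0,0,1]]]'

```text
time: 34.75
eef_pos: [0.6034, 0.2873, 0.1334]
ee_rot: [-0.506, 1.569, -0.637]
ft_force: [-0.1, -0.1, -0.1]
gripper_width: -0.0002
```

```bash
python3 - <<'E'
from h import *
st(); d=grab('side'); cv2.imwrite('pics/side4.png',cv2.resize(d['img'][100:260,180:380,::-1],None,fx=3.5,fy=3.5,interpolation=cv2.INTER_CUBIC))
E
```

```text
t 34.75 p [603.4 287.3 133.4] v [-15.4 266.1] yaw -7.49 F [-0.1 -0.1 -0.1] g -0.2 j6 -1.06
```

View pics/side4.png

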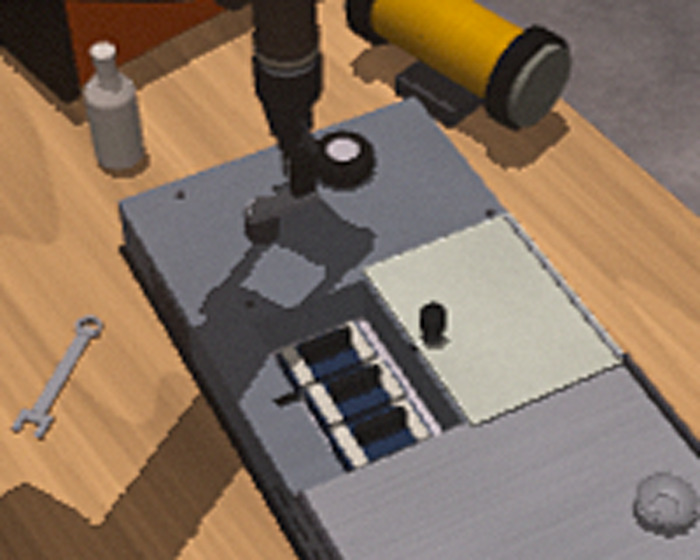

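Request:
apply_moves --rows '[[[0,-0.01,0,0,0,0,1],[0,-0.02,0,0,0,0,1],[0,-0.02,0,0,0,0,1]]]'

```text
time: 35.1
eef_pos: [0.6033, 0.286, 0.1335]
ee_rot: [0.997, 1.566, 0.866]
ft_force: [2.8, 6.3, -1.8]
gripper_width: -0.0002
```

Request:
apply_moves --rows '[[[0,-0.01,0,0,0,0,1],[0,-0.02,0,0,0,0,1],[0,-0.02,0,0,0,0,1]]]'

```text
time: 35.4
eef_pos: [0.6034, 0.286, 0.1337]
ee_rot: [1.205, 1.558, 1.074]
ft_force: [3.2, 14.6, -5.6]
gripper_width: -0.0002
```

```bash
python3 -c "
from h import *
st()"
```

```text
t 35.4 p [603.4 286.  133.7] v [-15.2 264.9] yaw -7.54 F [ 3.2 14.6 -5.6] g -0.2 j6 -1.07
```

Request:
apply_moves --rows '[[[0,0.04,0,0,0,0,1],[0,0.08,0,0,0,0,1],[-0.2,0.08,0,0,0,0,1],[-0.4,0.08,0,0,0,0,1],[-0.6,0.08,0,0,0,0,1],[-0.6,0.3,-0.15,0,0,0,0],[-0.6,0.5,-0.3,0,0,0,-0.4],[-0.6,0.7,-0.5,0,0,0,-0.4],[-0.6,0.7,-0.6,0,0,0,-0.4],[-0.6,0.7,-0.6,0,0,0,-0.4]]]'

```text
time: 36.4
eef_pos: [0.4973, 0.4366, 0.2531]
ee_rot: [-2.527, 1.568, -2.653]
ft_force: [0.5, -0.2, -0.3]
gripper_width: 0.0601
```

```bash
python3 - <<'E'
from h import *
st(); d=grab('top'); P=pts(d); z=P[...,2]; np.savez('/tmp/top5.npz',**d)
vx,vy=np.cos(VY)*(P[...,0]-VO[0])+np.sin(VY)*(P[...,1]-VO[1]),-np.sin(VY)*(P[...,0]-VO[0])+np.cos(VY)*(P[...,1]-VO[1])
m=(vx>-.135)&(vx<-.005)&(vy>-.1)&(vy<.12); print('well z pct',np.round(np.percentile(z[m],[2,10,25,50,75,90,98])*1000))
R=np.zeros(z.shape,bool);R[165:215,185:215]=1
for b in blobs(R&(z>.14)&(z<.185)): print('paddle',rect(P,b[0]))
R=(abs(vx-.025)<.03)&(abs(vy-.01)<.03)&(z>.11)
c,_,_=rect(P,R);print('knob',c,w2v(*c/1000),row(v2w(.0253,.0095),.104,-7.4))
cv2.imwrite('pics/crop5.png',cv2.resize(d['img'][115:265,155:395,::-1],None,fx=3.3,fy=3.3,interpolation=cv2.INTER_CUBIC))
E
```

```text
t 36.4 p [497.3 436.6 253.1] v [-139.8  400.5] yaw -7.21 F [ 0.5 -0.2 -0.3] g 60.1 j6 -0.79
well z pct [17. 21. 25. 46. 52. 58. 78.]
paddle (array([601.2, 264.4]), array([13.9, 30.5]), 84.45)
knob [608.9  27.9] [0.02345877 0.00960135] (array([ 0.749, -1.951,  0.811]), array([ 0.004, -0.   ,  0.003]))
```

View pics/crop5.png

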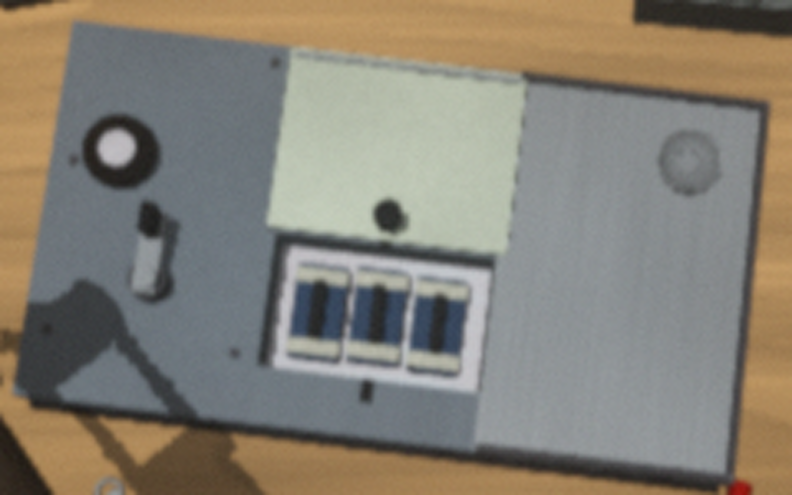

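The floor is fully down, with its surface at z≈25 mm and the pack tops at ≈52 mm. The paddle is back at its start angle after two turns, and the hatch is still open with the knob at crop (388,215). Next I'll shut the hatch.

Request:
apply_moves --rows '[[[0,-1,0.4,0,0,0,-0.4],[0,-1,0.4,0,0,0,-0.4],[0,-1,0.4,0,0,0,-0.4],[0,-1,0.4,0,0,0,-0.4],[0,-1,0.4,0,0,0,-0.4],[0,-1,0.4,0,0,0,-0.4],[0,-1,0.4,0,0,0,-0.4]]]'

```text
time: 37.15
eef_pos: [0.5548, 0.2256, 0.2534]
ee_rot: [1.593, 1.57, 1.461]
ft_force: [-0.4, 0.1, 0.1]
gripper_width: 0.0598
```

```bash
python3 -c "
from h import *
st(); print(row(v2w(.0250,.0096),.104,-7.4))"
```

```text
t 37.15 p [554.8 225.6 253.4] v [-55.7 198.7] yaw -7.58 F [-0.4  0.1  0.1] g 59.8 j6 -1.13
(array([ 0.746, -0.945,  0.407]), array([-0.006, -0.   , -0.001]))
```

Request:
apply_moves --rows '[[[0,-0.25,0.1,0,0,0,-0.4],[0,-0.5,0.2,0,0,0,-0.4],[0,-0.75,0.3,0,0,0,-0.4],[0,-0.945,0.405,0,0,0,-0.4],[0,-0.945,0.405,0,0,0,-0.4],[0.2,-0.945,0.405,0,0,0,-0.4],[0.4,-0.945,0.405,0,0,0,-0.4],[0.6,-0.945,0.405,0,0,0,-0.4],[0.745,-0.945,0.405,0,0,0,-0.4],[0.745,-0.945,0.405,0,0,0,-0.4],[0.745,-0.945,0.405,0,0,0,1],[0.745,-0.945,0.405,0,0,0,1],[0.745,-0.945,0.405,0,0,0,1],[0.745,-0.945,0.405,0,0,0,1],[0.745,-0.945,0.405,0,0,0,1],[0.745,-0.945,0.405,0,0,0,1]]]' --force 90

```text
time: 38.75
eef_pos: [0.6118, 0.0275, 0.1072]
ee_rot: [-0.027, 1.567, -0.157]
ft_force: [-2.4, -2.7, 6.5]
gripper_width: 0.0277
```

Request:
apply_moves --rows '[[[-0.03,0,0,0,0,0,1],[-0.06,0,0,0,0,0,1],[-0.065,0,0,0,0,0,1],[-0.065,0,0,0,0,0,1],[-0.065,0,0,0,0,0,1]]]'

```text
time: 39.25
eef_pos: [0.6094, 0.0279, 0.1163]
ee_rot: [-2.84, 1.569, -2.971]
ft_force: [0.7, -3.3, -7.5]
gripper_width: 0.0271
```

```bash
python3 -c "
from h import *
st(); print(row(v2w(-.1650,.0096),.117,-7.4))"
```

```text
t 39.25 p [609.4  27.9 116.3] v [23.9  9.6] yaw -7.48 F [ 0.7 -3.3 -7.5] g 27.1 j6 -1.47
(array([-0.002, -0.001, -0.945]), array([-0.003, -0.002,  0.001]))
```

Request:
apply_moves --rows '[[[-0.015,0,0,0,0,0,1],[-0.02,0,0,0,0,0,1],[-0.02,0,0,0,0,0,1],[-0.02,0,0,0,0,0,1]]]'

```text
time: 39.65
eef_pos: [0.609, 0.028, 0.1204]
ee_rot: [-2.962, 1.569, -3.092]
ft_force: [1.1, -3.3, -10.8]
gripper_width: 0.0276
```

```bash
python3 -c "
from h import *
st(); print(row(v2w(-.1650,.0096),.117,-7.4))"
```

```text
t 39.65 p [609.   28.  120.4] v [23.5  9.7] yaw -7.47 F [  1.1  -3.3 -10.8] g 27.6 j6 -1.47
(array([ 0.019, -0.002, -0.943]), array([-0.002, -0.004,  0.001]))
```

Request:
apply_moves --rows '[[[0,0,-0.1,0,0,0,1],[0,0,-0.2,0,0,0,1],[0,0,-0.3,0,0,0,1],[0,0,-0.4,0,0,0,1],[0,0,-0.5,0,0,0,1],[0,0,-0.6,0,0,0,1],[0,0,-0.7,0,0,0,1],[0,0,-0.75,0,0,0,1],[0,0,-0.75,0,0,0,1]]]'

```text
time: 40.55
eef_pos: [0.4581, 0.0477, 0.1204]
ee_rot: [-2.99, 1.566, -3.12]
ft_force: [-2.2, -4.2, -15.7]
gripper_width: 0.0274
```

```bash
python3 -c "
from h import *
st(); print(row(v2w(-.1665,.0096),.12,-7.4))"
```

```text
t 40.55 p [458.1  47.7 120.4] v [-128.6    9.8] yaw -7.45 F [ -2.2  -4.2 -15.7] g 27.4 j6 -1.43
(array([ 0.003, -0.001, -0.19 ]), array([-0.002, -0.01 ,  0.001]))
```

Request:
apply_moves --rows '[[[0,0,-0.05,0,0,0,1],[0,0,-0.1,0,0,0,1],[0,0,-0.15,0,0,0,1],[0,0,-0.18,0,0,0,1],[0,0,-0.2,0,0,0,1],[0,0,-0.2,0,0,0,1]]]'

```text
time: 41.15
eef_pos: [0.4232, 0.0523, 0.1206]
ee_rot: [-0.069, 1.565, -0.199]
ft_force: [8.2, -5.3, -29.3]
gripper_width: 0.0272
```

Request:
apply_moves --rows '[[[0,0,-0.01,0,0,0,1],[0,0,-0.015,0,0,0,1],[0,0,-0.015,0,0,0,1]]]'

```text
time: 41.45
eef_pos: [0.4231, 0.0523, 0.1206]
ee_rot: [-0.008, 1.559, -0.138]
ft_force: [13.7, -6.6, -37.9]
gripper_width: 0.0275
```

```bash
python3 -c "
from h import *
st()"
```

```text
t 41.45 p [423.1  52.3 120.6] v [-164.     9.9] yaw -7.45 F [ 13.7  -6.6 -37.9] g 27.5 j6 -1.42
```

Request:
apply_moves --rows '[[[0.02,0,0,0,0,0,1],[0.04,0,0.005,0,0,0,1],[0.06,0,0.01,0,0,0,1],[0.07,0,0.01,0,0,0,1],[0.07,0,0.01,0,0,0,1]]]'

```text
time: 41.95
eef_pos: [0.4234, 0.0523, 0.1096]
ee_rot: [-0.14, 1.566, -0.27]
ft_force: [0.1, -6.1, -4.7]
gripper_width: 0.0276
```

```bash
python3 -c "
from h import *
st()"
```

```text
t 41.95 p [423.4  52.3 109.6] v [-163.7    9.9] yaw -7.44 F [ 0.1 -6.1 -4.7] g 27.6 j6 -1.42
```

Now I'll release the knob, lift, retreat and look.

Request:
apply_moves --rows '[[[0.015,0,0,0,0,0,1],[0.015,0,0,0,0,0,-0.4],[0.015,0,0,0,0,0,-0.4],[0.015,0,0,0,0,0,-0.4],[0.015,0,0,0,0,0,-0.4],[-0.2,0,0,0,0,0,-0.4],[-0.4,0,0,0,0,0,-0.4],[-0.6,0,0,0,0,0,-0.4],[-0.7,0.2,0,0,0,0,-0.4],[-0.7,0.45,0,0,0,0,-0.4],[-0.7,0.7,0,0,0,0,-0.4],[-0.7,1,0,0,0,0,-0.4],[-0.7,1,0,0,0,0,-0.4]]]'

```text
time: 43.25
eef_pos: [0.4471, 0.2561, 0.2481]
ee_rot: [1.243, 1.567, 1.117]
ft_force: [0.2, -1.6, 0.0]
gripper_width: 0.0598
```

Request:
apply_moves --rows '[[[0,0.8,0,0,0,0,-0.4],[0,0.8,0,0,0,0,-0.4],[0,0.8,0,0,0,0,-0.4],[0,0.8,0,0,0,0,-0.4],[0,0.8,0,0,0,0,-0.4]]]'

```text
time: 43.75
eef_pos: [0.4672, 0.4108, 0.2468]
ee_rot: [-2.172, 1.57, -2.301]
ft_force: [0.3, -1.3, -0.0]
gripper_width: 0.06
```

```bash
python3 - <<'E'
from h import *
st(); P0=pts(dict(np.load('/tmp/top0.npz')))
d=grab('top'); P=pts(d)
for Q in (P0,P):
    z=Q[...,2]; R=np.zeros(z.shape,bool); R[225:248,255:276]=1
    b=max(blobs(R&(z>.112)&(z<.17)),key=lambda b:b[2])[0]; c,s,a=rect(Q,b); print('knob',c,w2v(*c/1000),'top z',np.round(np.percentile(z[b],[50,75,90]),4))
s=grab('side'); a=cv2.resize(d['img'][115:265,155:395,::-1],(560,350)); b=s['img'][100:320,180:420,::-1]
cv2.imwrite('pics/final.png',np.vstack([a,cv2.resize(b[:110],(560,250))]))
E
```

```text
t 43.75 p [467.2 410.8 246.8] v [-166.4  371. ] yaw -7.34 F [ 0.3 -1.3 -0. ] g 60.0 j6 -0.79
knob [421.8  51.4] [-0.1651096   0.00880797] top z [0.1317 0.1347 0.1368]
knob [421.7  51.3] [-0.16519589  0.00869592] top z [0.1327 0.1345 0.1368]
```

View pics/final.png

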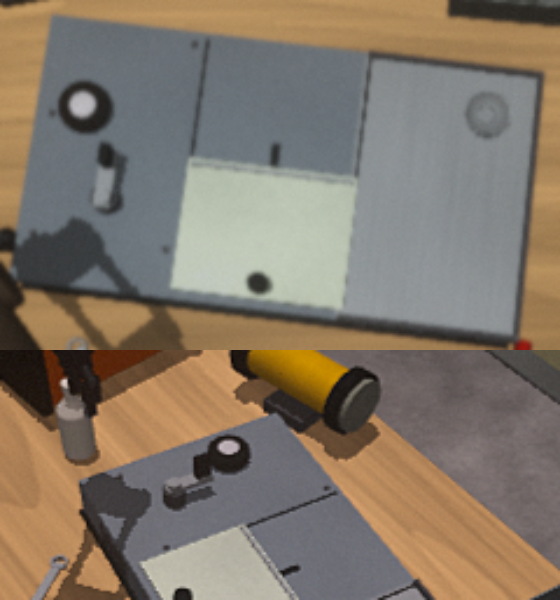

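The picture shows the hatch shut over the well. The knob is back at its original spot and height: (421.7, 51.3) mm against (421.8, 51.4) at the start, with the same top z. The castor and dish are where they were.

```bash
python3 -c "
from h import *
print(bot.hand_in())"
```

```text
the job is handed in; nothing more can be done
None
```

The job is handed in, with all three packs stowed in the vault and the hatch shut. It used about 44 s of the 210 s allowed.

- **What I did:** I pulled up the plunger and slid the hatch open 190 mm. I then slid the packs one by one by their ribs onto the lift floor. The crank went two full turns clockwise, pushed with the shut fingers. I shut the hatch with the plunger held raised, then let it down.
- **Packs:** before winding, they lay within about 4 mm of the floor's centre line in x, with more than 20 mm to spare at each end in y. After winding, the floor measured about 25 mm above the bench, which is the full 60 mm down.
- **Crank:** the paddle ended at its starting angle and would not move under about 15 N, so it is on its end stop.
- **Hatch:** the knob is within 0.1 mm of its starting position, with its top at the same height, so the plunger is down. I did not tug the hatch to test the lock.
- **Bystanders:** the castor and dish are unmoved in the last top view. I did not measure the other items again.
- **Forces:** while I held the hatch against its closed stop, the wrist read about 38 N, mostly my upward pull on the knob at its top stop. That is well under the 120 N limit.

No check failed.

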